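Right the sprung test coil and park it in its holder

TASK

Take the coil stand by its handle and lift it just clear of the bench (less than 10 cm), bring its leaning post upright there and keep it upright in the air, touching nothing, for six seconds while the meter takes its reading. Then carry it with the post still upright to the aluminium holder, slide the post into the fork from the open side, set the stand down gently, flat between the holder's rims, so that the fork keeps the post upright, and let go. Do not touch the coil or its post with the robot, and leave the other things on the bench alone.

Things in the scene. Friction and masses are not known exactly. Their poses are not given: they have to be found in the camera images.
- stand: the loose coil stand: grey plate 320 x 120 x 12 mm, from 140 mm behind to 180 mm ahead of its origin along its x, +-60 mm in y. Origin: on its underside, below the handle's middle; x points along the plate to the post, z up. Steel counterweight at x = -110 mm, 54 mm high. 0.60 kg without post and coil (+-10 %); with them it balances within 10 mm of the handle. Starts flat on the bench
- handle (a point): middle of the stand's handle, 75 mm above the underside, axes as the stand's: a black block along x, 90 mm long, 26 mm wide (y), 38 mm high, 44 mm clear of the plate on two feet. Grip it from above across its width, firmly (50 N)
- coil: white post with a copper ring coil on top, hinged on the stand. Origin on the hinge axis, z along the post. Post 16 mm in diameter, 184 mm long. 0.19 kg (+-10 %), centre of mass 204 mm from the hinge, inertia about the hinge 0.0086 kg m2: gravity topples it with 0.375 Nm per rad of lean, more than the spring holds, so it falls slowly to either side (time constant 0.6 s) unless corrected
- post (a joint): hinge of the post, about the stand's x axis, 150 mm ahead of the origin, 50 mm up: 0 is square to the plate, positive leans to the stand's -y. Stops at +-0.35 rad; starts on the positive one. Spring 0.28 Nm/rad to 0, damping 0.043 Nm s/rad, no friction. Rolling the stand about its x, against the lean, by more than a third of the post's tilt from vertical brings the post back
- ring (a point): centre of the ring coil, 225 mm from the hinge along the post; the ring is 96 mm across, 16 mm thick along x, its axis along the stand's x
- holder: fixed aluminium holder. Origin on the bench, x towards its fork, z up. Floor 372 x 170 mm (x -154 to +218), 8 mm thick; side rims with inner faces at y = +-66 mm, x -120 to +120 mm, flared outwards above 20 mm, tops 31 mm above the bench; end lip at x = +200 mm, 20 mm above the bench. Two columns 16 mm square at x = +208, y = +-40 mm carry the fork
- seat (a point): where the stand's origin belongs when home, on the holder's floor 8 mm above the holder's origin; the stand's x then lies along the holder's x
- fork (a point): where the post belongs, between the fork's two white prongs: 150 mm ahead of the holder's origin, 170 mm above the bench. Prongs 36 mm high (152 to 188 mm above the bench), 40 mm apart, parallel from x = 136 to 208 mm, open to -x with a mouth flared to about 80 mm at x = 110 mm. The ring passes above them. The stand comes in along +x some 45 mm above the bench, then down
- transformer: bystander: a small black transformer, 34 x 36 x 30 mm, on the bench between stand and holder
- caliper: bystander: a steel caliper, 200 mm long, flat on the bench at the right
- board: bystander: a green circuit board, 80 x 60 x 8 mm, flat on the bench before the robot
- screwdriver: bystander: a screwdriver lying at the left side of the bench
- bottle: bystander: a white bottle, 52 mm in diameter and 120 mm tall, standing at the left

How it is judged:
By the outcome, as a careful person would: the job done as asked, in the order asked, and still so for the second after the job is handed in, with the robot touching nothing.
It also fails if it takes over 67 s, if anything falls off the work surface, if the arm or the gripper's body presses on something with over 40 N, if the wrist force passes 120 N, or if a joint passes its speed limit or range.

ROBOT

A 6-joint arm with a two-finger parallel gripper is mounted at the origin on the work surface. World frame = base frame: x ahead of the robot, y to its left, z up, the work surface at z = 0. Lengths are in m, angles in rad, forces in N, time in s.
With the tool pointing down it reaches from about 0.225 to 0.875 m from the base axis. Payload 3.4 kg.
Tool frame: the origin (TCP) lies at the very end of the fingers, on their centre line; the grasp point (between the pads) lies manip.grip_point_offset behind it (manip.grip_point_offset is the distance from the TCP to the grasp point, in m); z points along the fingers, y is the line along which they close (so a half turn about z gives the same grasp; the last joint's range is limited). The gripper opens to 85 mm and grips with 20 to 120 N. Pads are 22 mm wide; open, the fingers measure 114 mm over their backs; the gripper's body (76 mm by 85 mm) begins 54 mm behind the grasp point. The pads swing forward as they close: fully open they stand 13 mm farther back than shut.
Start: joints at [1.063, 0.276, 1.505, -0, 1.361, -0.121], TCP at [0.217, 0.533, 0.231] pointing down, gripper open.
Joint ranges: [-2.89, 2.89], [-0.75, 2.08], [0.22, 2.7], [-1.18, 4.32], [0.11, 2.71], [-2.7, 2.7]. Speed limits (rad/s): [2.57, 2.57, 3.14, 3.14, 3.14, 3.14].

INTERFACE

Orientations are given as a unit quaternion [w, x, y, z].
In Python, from rig import manip gives the robot as it stands.
- The arm moves only by the shell command python3 -m pendant 'ROWS' [FORCE]. ROWS is JSON, a list of rows, each an object of numbers: "jaw": the opening, from -1 (shut) to 1 (fully open); "tx", "ty", "tz": the shift along the world's x, y, z in cm; "ax", "ay", "az": the turn, a rotation vector about the world's x, y, z in degrees. In form: [{"jaw": .., "tx": .., "ty": .., "tz": .., "ax": .., "ay": .., "az": ..}, ...]. A call has 1 to 10 rows; each row is the pose to reach, as a shift and turn from the pose commanded when the call began; what a row does not reach only later rows make up. A row lasts 1/8 s, in which the tool goes at most 62.5 mm and 10.7 degrees, less where a joint would pass 70% of its speed; a pose out of reach is approached as far as the arm can. A call with a gripper value outside its range is refused whole. The fingers move at their own pace and stop on an object; FORCE is the grip in N (left out, the last holds). Time passes only in rows, so rows that repeat a pose let the fingers close. It gives the time, the measured TCP pose, the force, the opening and the grip force at its end, in the units of the state.
- manip.get_state(): the state, without advancing time (a new reading comes with each control period).
- manip.get_image(name): name is "scene" or "top" or "wrist"; returns a dict with "pixels" (420x560x3 uint8, blue, green, red), "depth" (420x560 float32, m along the optical axis (not along the pixel's ray), 0 where there is no reading), "fx", "fy", "cx", "cy" (pixels), "pose" (4x4, takes a point from camera to world coordinates). Camera axes: x right, y down, z forward; pixel columns grow to the right and rows downward; lengths in m; the calibration is good to about 2 mm. A picture is of the moment at which its call begins.
- manip.sign_off(): hands the job in; it is judged then, once.
The state is a dict: "clock": time; "qpos": joint angles; "qd": joint speeds; "effort": joint torques, N m; "position": TCP position; "ee_rot": TCP orientation; "contact_force": force on the tool from outside, world axes, zero at the start; "moment": the same for the moment, N m; "width": finger opening in m; "gripper_force": force on a finger pad.
Only numpy, scipy, OpenCV 4.12 (cv2) and the standard library are available. Lean on these libraries where they do the work, as an engineer would, in place of code of your own. Each camera call takes 0.05 s, during which the arm holds its last target. There are 200 camera calls.

## Working session

There is one attempt and no reset: what is moved stays moved. The work goes in short steps, Python scripts to look and compute and a shell command to move; the robot and the scene stay as the last step left them, time stands still between calls to the robot, and variables do not carry over. Pictures are saved under pics/ and viewed, at most 10 in all, crops included, and the job is handed in when it is done.

```bash
ls; mkdir -p pics
python3 - <<'E'
from rig import manip
import cv2,numpy as np
s=manip.get_state();print(s);print(manip.grip_point_offset)
ims=[]
for n in("scene","top"):
    i=manip.get_image(n);cv2.imwrite(f"pics/{n}0.png",i["pixels"]);np.savez(f"{n}0.npz",**i)
    print(n,i["fx"],i["cx"],i["cy"],i["pose"].round(3).tolist())
E
```

```text
pics
{'clock': 0.0, 'qpos': array([ 1.06297570e+00,  2.76604578e-01,  1.50615340e+00,  7.39939792e-07,
        1.36069194e+00, -1.21021159e-01]), 'qd': array([ 0.00194125,  0.00121867,  0.00118021, -0.00224604, -0.00022251,
        0.0002722 ]), 'effort': array([-1.56530132e-03, -4.16769683e+01, -2.45809060e+01, -1.93037686e-04,
        1.07195653e-02, -9.35552649e-07]), 'position': array([0.21665896, 0.53204204, 0.23042617]), 'ee_rot': array([-2.87537729e-04,  1.92196345e-01,  9.81356053e-01, -8.82993223e-04]), 'contact_force': array([0.16018904, 0.93458559, 0.10178591]), 'moment': array([-0.01104223,  0.00290494,  0.00195943]), 'gripper_force': 0.0, 'width': 0.08539249616940021}
0.0187
scene 468.069965118586 282.7860081020722 210.57213233754 [[-0.444, 0.658, -0.608, 1.36], [0.896, 0.319, -0.309, 0.531], [-0.009, -0.682, -0.731, 1.235], [0.0, 0.0, 0.0, 1.0]]
top 490.88869261096175 282.315086169085 208.03340317895632 [[0.004, -0.995, 0.101, 0.359], [-1.0, -0.003, 0.01, 0.059], [-0.01, -0.101, -0.995, 1.67], [0.0, 0.0, 0.0, 1.0]]
```

View pics/scene0.png

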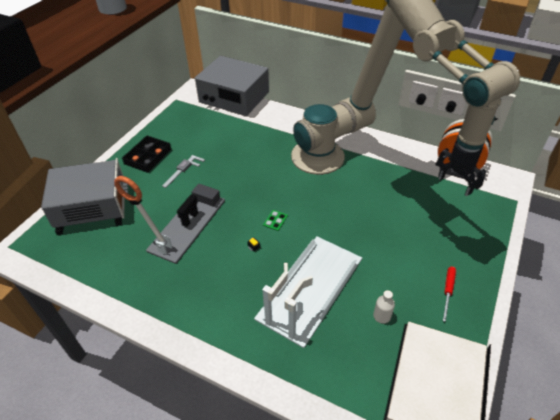

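View pics/top0.png

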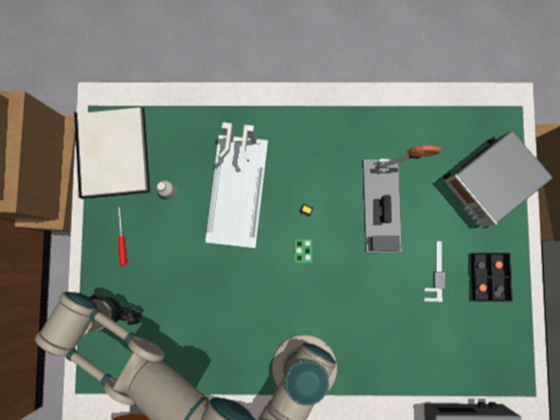

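The scene view shows the stand with its post leaning away from the holder (plate around (187,225), handle (190,207)), and the holder at (310,290) with its fork at (285,295). In the top view the plate is at about (382,205), handle (382,208), ring (424,152). The holder is at (238,190) with its fork at the far end (238,140), and the transformer is at (306,210).

```bash
cat > h.py <<'E'
import numpy as np,cv2
from rig import manip
def load(n): return dict(np.load(n+".npz"))
def rays(i,uv):
    uv=np.asarray(uv,float);d=np.c_[(uv[:,0]-i["cx"])/i["fx"],(uv[:,1]-i["cy"])/i["fy"],np.ones(len(uv))]
    return d@i["pose"][:3,:3].T
def onz(i,uv,z):
    r=rays(i,uv);o=i["pose"][:3,3];return o+r*((z-o[2])/r[:,2])[:,None]
def cloud(i):
    h,w=i["depth"].shape;u,v=np.meshgrid(np.arange(w),np.arange(h))
    P=i["pose"][:3,3]+rays(i,np.c_[u.ravel(),v.ravel()])*i["depth"].reshape(-1,1)
    return P.reshape(h,w,3)
def tri(i,a,j,b):
    r=rays(i,[a])[0];s=rays(j,[b])[0];o=i["pose"][:3,3];p=j["pose"][:3,3]
    k=np.linalg.lstsq(np.c_[r,-s],p-o,rcond=None)[0];A=o+k[0]*r;B=p+k[1]*s
    return (A+B)/2,np.linalg.norm(A-B)
def rect(P):
    c,(w,h),a=cv2.minAreaRect(P[:,:2].astype(np.float32)*1000);return np.round(c,1),round(w,1),round(h,1),round(a,2)
E
python3 - <<'E'
from h import *
import cv2
for n in("top0","scene0"):
    i=load(n);C=cloud(i);px=i["pixels"];hsv=cv2.cvtColor(px,cv2.COLOR_BGR2HSV)
    X,Y,Z=C[...,0],C[...,1],C[...,2]
    ok=i["depth"]>0
    st=ok&(X>.3)&(X<.75)&(Y>-.36)&(Y<-.12)
    for lo,hi in((-.01,.005),(.006,.02),(.045,.062),(.08,.105)):
        m=st&(Z>lo)&(Z<hi)&(hsv[...,1]<90)
        if m.sum()>10:print(n,"stand",lo,hi,m.sum(),rect(C[m]),np.median(Z[m]).round(4),np.median(hsv[m],0))
    ho=ok&(X>.35)&(X<.85)&(Y>.0)&(Y<.32)
    for lo,hi in((.004,.013),(.025,.036),(.14,.2)):
        m=ho&(Z>lo)&(Z<hi)&(hsv[...,1]<60)
        if m.sum()>10:print(n,"holder",lo,hi,m.sum(),rect(C[m]),np.median(Z[m]).round(4))
    for nm,m in(("coil",ok&(hsv[...,1]>120)&(hsv[...,0]<15)&(Z>.1)&(X>.5)&(Y<-.2)&(Y>-.6)),("yellow",ok&(hsv[...,0]>20)&(hsv[...,0]<32)&(hsv[...,1]>150)&(abs(Y)<.2)&(Z<.1)&(X>.4))):
        print(n,nm,m.sum(),rect(C[m]),np.median(C[m],0).round(4))
E
```

```text
top0 stand -0.01 0.005 401 (array([ 557.2, -266.2]), 155.2, 369.4, 85.43) 0.0016 [ 77.  26. 125.]
top0 stand 0.006 0.02 2098 (array([ 538.4, -261.6]), 319.3, 123.4, 1.24) 0.0113 [105.   5. 159.]
top0 stand 0.045 0.062 479 (array([ 535.2, -265.7]), 90.3, 306.3, 89.56) 0.0531 [120.   9. 106.]
top0 stand 0.08 0.105 257 (array([ 572.9, -263.6]), 28.9, 201.2, 89.37) 0.0924 [105.   7.  59.]
top0 holder 0.004 0.013 3234 (array([593.7, 157. ]), 322.4, 447.6, 85.54) 0.008
top0 holder 0.025 0.036 289 (array([571.5, 226.4]), 351.6, 294.1, 34.33) 0.0284
top0 holder 0.14 0.2 429 (array([715.8, 218.1]), 96.7, 108.5, 83.7) 0.185
top0 coil 311 (array([ 624.1, -420.6]), 272.7, 47.8, 63.66) [ 0.6662 -0.3391  0.2828]
top0 yellow 46 (array([523. ,  -5.3]), 28.3, 19.0, 67.14) [ 0.5225 -0.0044  0.0277]
scene0 stand -0.01 0.005 140 (array([ 519.6, -280.9]), 366.5, 156.7, 1.33) 0.002 [78.5 48.  70. ]
scene0 stand 0.006 0.02 1567 (array([ 542.6, -263.7]), 323.6, 126.0, 0.67) 0.0109 [108.  12. 128.]
scene0 stand 0.045 0.062 384 (array([ 539.6, -269.5]), 89.8, 310.3, 87.67) 0.053 [110.  15.  80.]
scene0 stand 0.08 0.105 194 (array([ 580. , -262.8]), 27.2, 204.5, 86.52) 0.0911 [79.5 20.  23. ]
scene0 holder 0.004 0.013 3366 (array([575.5, 156. ]), 325.9, 390.5, 84.19) 0.0074
scene0 holder 0.025 0.036 251 (array([605. , 230.1]), 165.3, 339.2, 83.65) 0.0282
scene0 holder 0.14 0.2 759 (array([720.9, 218.6]), 97.2, 110.4, 83.56) 0.1824
scene0 coil 325 (array([ 674.1, -332.8]), 17.7, 88.5, 0.79) [ 0.677  -0.3332  0.2689]
scene0 yellow 56 (array([523.8,  -6.2]), 32.3, 25.4, 59.94) [ 0.5257 -0.0051  0.027 ]
```

Run:
```python
from h import *
a=load("top0")["pixels"][90:270,190:460];b=load("scene0")["pixels"][160:350,110:380]
a=cv2.resize(a,(700,466),interpolation=cv2.INTER_CUBIC);cv2.imwrite("pics/topc.png",a)
```

```text
(no output)
```

View pics/topc.png

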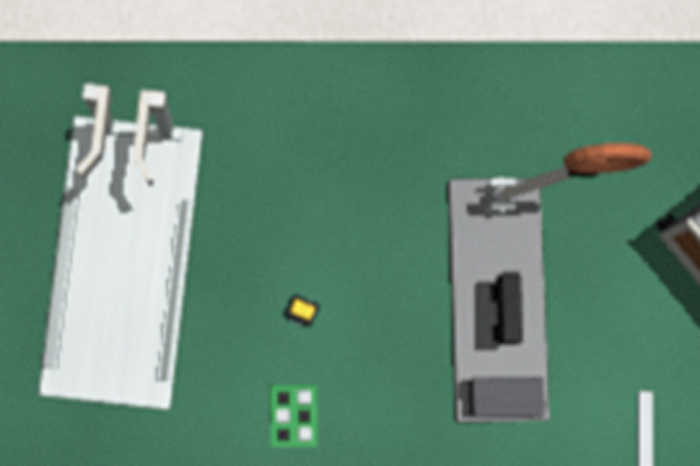

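The crop confirms it: the post leans to the stand's -y from the hinge at (495,195), and the handle is at (508,305). The holder's rims and fork (mouth (150,180), (85,165)) open towards the robot. Next I'll isolate the blobs.

```bash
cat > meas.py <<'E'
from h import *
def big(m):
    n,l,s,c=cv2.connectedComponentsWithStats(m.astype(np.uint8));k=1+np.argmax(s[1:,4]);return l==k
def uv(m): v,u=np.nonzero(m);return np.c_[u,v]
E
python3 - <<'E'
from meas import *
D={}
for n in("top0","scene0"):
    i=load(n);C=cloud(i);px=i["pixels"];hsv=cv2.cvtColor(px,cv2.COLOR_BGR2HSV)
    X,Y,Z=C[...,0],C[...,1],C[...,2];ok=i["depth"]>0
    box=ok&(X>.48)&(X<.57)&(Y>-.32)&(Y<-.2)
    m=big(ok&(X>.44)&(X<.6)&(Y>-.32)&(Y<-.2)&(Z>.083)&(Z<.105))
    print(n,"handle top",rect(onz(i,uv(m),.094)),m.sum(),"z",np.percentile(Z[m],[50,90]).round(4),"mean",C[m].mean(0).round(4))
    m=big(ok&(X>.36)&(X<.5)&(Y>-.35)&(Y<-.18)&(Z>.045)&(Z<.065))
    print(n,"cw",rect(onz(i,uv(m),.054)),C[m].mean(0).round(4))
    # holder whole: not green, connected, Z<.04
    m=ok&(X>.38)&(X<.85)&(Y>.08)&(Y<.34)&(hsv[...,1]<60)&(hsv[...,2]>110)&(Z>.0)&(Z<.014)
    m=big(m);cm=uv(m)
    print(n,"floor",rect(onz(i,cm,.008)))
    D[n]=(i,m)
    m=ok&(X>.6)&(X<.85)&(Y>.1)&(Y<.34)&(Z>.15)&(Z<.2)&(hsv[...,1]<80)
    N,l,s,c=cv2.connectedComponentsWithStats(m.astype(np.uint8))
    for k in range(1,N):
        if s[k,4]>40:
            q=l==k;P=C[q];t=P[P[:,2]>.184]
            f=cv2.fitLine(t[:,:2].astype(np.float32),cv2.DIST_HUBER,0,.01,.01).ravel() if len(t)>10 else 0
            print(n,"prong",q.sum(),P.min(0).round(4),P.max(0).round(4),"top",len(t),np.round(f,4), rect(t))
            b=t[t[:,0]>t[:,0].max()-.06]; print(" par",len(b),b.mean(0).round(4),np.polyfit(b[:,0],b[:,1],1).round(3))
    # plate edges: long edges
    m=big(ok&(X>.3)&(X<.75)&(Y>-.36)&(Y<-.15)&(Z>.006)&(Z<.018)&(hsv[...,1]<60)&(Y>-.34))
    P=onz(i,uv(m),.012); print(n,"plate",rect(P))
    e=[(x+.005,p[:,1].min(),p[:,1].max()) for x in np.arange(.4,.69,.01) for p in [P[(P[:,0]>x)&(P[:,0]<x+.01)]] if len(p)>5]
    e=np.array(e); print(" edges slope",np.polyfit(*e[:,[0,1]].T,1).round(3),np.polyfit(*e[:,[0,2]].T,1).round(3))
E
```

```text
top0 handle top (array([ 515.3, -261.9]), 87.9, 27.6, 1.88) 229 z [0.0926 0.0977] mean [ 0.5161 -0.2624  0.0924]
top0 cw (array([ 407.1, -263.7]), 49.1, 89.2, 0.19) [ 0.4077 -0.2636  0.0529]
top0 floor (array([587.6, 232.7]), 175.2, 376.5, 83.81)
top0 prong 222 [0.6663 0.2325 0.1509] [0.7745 0.2691 0.1947] top 125 [ 0.9956 -0.0937  0.729   0.2443] (array([720. , 249.5]), 28.2, 107.2, 87.0)
 par 83 [0.7486 0.244  0.1878] [0.142 0.138]
top0 prong 196 [0.6583 0.1645 0.1509] [0.7649 0.1996 0.1952] top 117 [ 0.9926 -0.1218  0.7187  0.1886] (array([714.1, 185.7]), 27.7, 105.5, 81.27)
 par 78 [0.7422 0.1858 0.1886] [-0.297  0.406]
top0 plate (array([ 538.5, -261.7]), 317.3, 121.7, 0.49)
 edges slope [-0.134 -0.234] [ 0.02  -0.214]
scene0 handle top (array([ 526.5, -258.5]), 93.9, 31.4, 2.05) 172 z [0.0917 0.0957] mean [ 0.5247 -0.2609  0.0916]
scene0 cw (array([ 416.9, -262.1]), 55.5, 93.2, 1.47) [ 0.4148 -0.2634  0.0522]
scene0 floor (array([591.6, 233. ]), 173.4, 376.9, 83.84)
scene0 prong 335 [0.6626 0.1646 0.1504] [0.772  0.2026 0.1936] top 161 [ 0.9943 -0.1069  0.739   0.1885] (array([717.5, 185. ]), 28.5, 108.7, 82.62)
 par 112 [0.7483 0.1856 0.1871] [-0.322  0.427]
scene0 prong 396 [0.6704 0.2328 0.1501] [0.7804 0.2699 0.1926] top 181 [ 0.9953 -0.0972  0.7254  0.2478] (array([724.2, 251.4]), 28.5, 109.4, 84.87)
 par 114 [0.7562 0.2449 0.1872] [0.141 0.139]
scene0 plate (array([ 545.2, -259.7]), 319.8, 122.0, 0.96)
 edges slope [-0.256 -0.155] [ 0.024 -0.214]
```

```bash
python3 -m pendant '[{"jaw":1,"tx":30.3,"ty":-79.4,"tz":3,"az":23.4},{"jaw":1,"tx":30.3,"ty":-79.4,"tz":3,"az":23.4},{"jaw":1,"tx":30.3,"ty":-79.4,"tz":3,"az":23.4},{"jaw":1,"tx":30.3,"ty":-79.4,"tz":3,"az":23.4},{"jaw":1,"tx":30.3,"ty":-79.4,"tz":3,"az":23.4},{"jaw":1,"tx":30.3,"ty":-79.4,"tz":3,"az":23.4},{"jaw":1,"tx":30.3,"ty":-79.4,"tz":3,"az":23.4},{"jaw":1,"tx":30.3,"ty":-79.4,"tz":3,"az":23.4},{"jaw":1,"tx":30.3,"ty":-79.4,"tz":3,"az":23.4},{"jaw":1,"tx":30.3,"ty":-79.4,"tz":3,"az":23.4}]' 50
```

```text
invalid input at $[0]: expected keys jaw, tx, ty, tz, ax, ay, az
```

All keys are required.

```bash
python3 -m pendant '[{"jaw":1,"tx":30.3,"ty":-79.4,"tz":3,"ax":0,"ay":0,"az":23.4},{"jaw":1,"tx":30.3,"ty":-79.4,"tz":3,"ax":0,"ay":0,"az":23.4},{"jaw":1,"tx":30.3,"ty":-79.4,"tz":3,"ax":0,"ay":0,"az":23.4},{"jaw":1,"tx":30.3,"ty":-79.4,"tz":3,"ax":0,"ay":0,"az":23.4},{"jaw":1,"tx":30.3,"ty":-79.4,"tz":3,"ax":0,"ay":0,"az":23.4},{"jaw":1,"tx":30.3,"ty":-79.4,"tz":3,"ax":0,"ay":0,"az":23.4},{"jaw":1,"tx":30.3,"ty":-79.4,"tz":3,"ax":0,"ay":0,"az":23.4},{"jaw":1,"tx":30.3,"ty":-79.4,"tz":3,"ax":0,"ay":0,"az":23.4},{"jaw":1,"tx":30.3,"ty":-79.4,"tz":3,"ax":0,"ay":0,"az":23.4},{"jaw":1,"tx":30.3,"ty":-79.4,"tz":3,"ax":0,"ay":0,"az":23.4}]' 50; python3 -c "
from rig import manip
print(manip.get_state())"
```

```text
clock: 1.35
position: [0.4384, -0.049, 0.2532]
ee_rot: [0.0, -0.011, 1.0, 0.0]
contact_force: [1.3, -0.7, -0.0]
width: 0.0855
gripper_force: 0.0
{'clock': 1.35, 'qpos': array([-2.69744384e-01,  5.81587224e-02,  1.72486576e+00,  6.28037515e-04,
        1.35850897e+00, -1.86168961e+00]), 'qd': array([-0.98952241,  0.31340295, -0.37913402,  0.0069943 ,  0.05585042,
       -0.98122385]), 'effort': array([  3.71767648, -31.18022919, -22.77861714,  -0.32699232,
         0.27504436,   0.79780379]), 'position': array([ 0.43835681, -0.04896229,  0.25319064]), 'ee_rot': array([ 1.13372336e-04, -1.05081007e-02,  9.99944741e-01,  2.86800243e-04]), 'contact_force': array([ 1.31428256, -0.69724839, -0.0435511 ]), 'moment': array([-0.01168001, -0.04541428, -0.00982613]), 'gripper_force': 0.0, 'width': 0.08546642587808134}
```

```bash
python3 -m pendant '[{"jaw":1,"tx":8.1,"ty":-21,"tz":0,"ax":0,"ay":0,"az":0},{"jaw":1,"tx":8.1,"ty":-21,"tz":0,"ax":0,"ay":0,"az":0},{"jaw":1,"tx":8.1,"ty":-21,"tz":0,"ax":0,"ay":0,"az":0},{"jaw":1,"tx":8.1,"ty":-21,"tz":0,"ax":0,"ay":0,"az":0},{"jaw":1,"tx":8.1,"ty":-21,"tz":0,"ax":0,"ay":0,"az":0},{"jaw":1,"tx":8.1,"ty":-21,"tz":0,"ax":0,"ay":0,"az":0}]' 50
python3 - <<'E'
from meas import *
for n in("wrist","top","scene"):
    i=manip.get_image(n);np.savez(n+"1",**i)
    if n=="wrist":cv2.imwrite("pics/w1.png",i["pixels"])
    C=cloud(i);hsv=cv2.cvtColor(i["pixels"],cv2.COLOR_BGR2HSV);X,Y,Z=C[...,0],C[...,1],C[...,2];ok=i["depth"]>0
    m=ok&(hsv[...,1]>120)&(hsv[...,0]<15)&(Z>.15)&(X>.6)&(X<.73)&(Y<-.2)&(Y>-.45)
    if m.sum()>30:
        m=big(m);print(n,"ring px",uv(m).mean(0).round(2),m.sum())
    if n=="wrist":
        m=big(ok&(X>.44)&(X<.6)&(Y>-.32)&(Y<-.2)&(Z>.083)&(Z<.105));print("handle",rect(onz(i,uv(m),.094)),np.percentile(Z[m],[10,50,90]))
        m=big(ok&(X>.36)&(X<.8)&(Y>-.35)&(Y<-.18)&(Z>.005)&(Z<.02)&(hsv[...,1]<60));print("plate",rect(onz(i,uv(m),.012)))
t,s=load("top1"),load("scene1")
print(manip.get_state()["position"])
E
```

```text
clock: 2.1
position: [0.5186, -0.2563, 0.2526]
ee_rot: [-0.001, -0.011, 1.0, 0.001]
contact_force: [0.3, 0.4, 1.0]
width: 0.0852
gripper_force: 0.0
handle (array([ 517.2, -264.7]), 88.7, 25.6, 1.06) [0.09177771 0.09329468 0.09431698]
plate (array([ 537.7, -264.3]), 316.0, 118.6, 1.07)
top ring px [423.39 150.6 ] 258
scene ring px [127.58 188.51] 330
[ 0.51878719 -0.25567423  0.25344904]
```

View pics/w1.png

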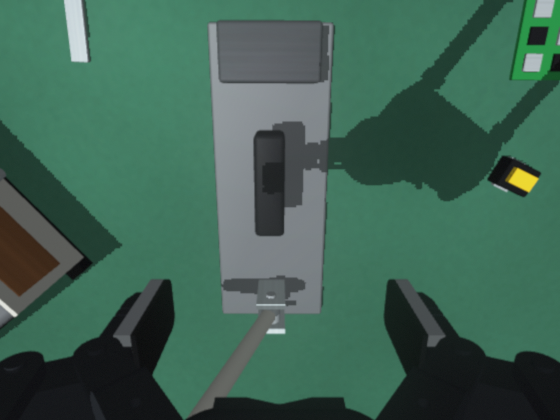

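The wrist view shows the handle at (270,182), aligned with the image columns, with nothing beside it where the fingers go. The post hinge is at (272,293) and the post leans away. Descending now.

```bash
python3 -m pendant '[{"jaw":1,"tx":-0.1,"ty":-0.8,"tz":-4,"ax":0,"ay":0,"az":0},{"jaw":1,"tx":-0.1,"ty":-0.8,"tz":-9,"ax":0,"ay":0,"az":0},{"jaw":1,"tx":-0.1,"ty":-0.8,"tz":-14,"ax":0,"ay":0,"az":0},{"jaw":1,"tx":-0.1,"ty":-0.8,"tz":-18,"ax":0,"ay":0,"az":0},{"jaw":1,"tx":-0.1,"ty":-0.8,"tz":-19.5,"ax":0,"ay":0,"az":0},{"jaw":1,"tx":-0.1,"ty":-0.8,"tz":-19.5,"ax":0,"ay":0,"az":0},{"jaw":1,"tx":-0.1,"ty":-0.8,"tz":-19.5,"ax":0,"ay":0,"az":0}]' 50; python3 -c "
from rig import manip
s=manip.get_state();print(s['position'],s['qpos'])"
```

```text
clock: 3.12
position: [0.5195, -0.2656, 0.0601]
ee_rot: [0.002, -0.011, 1.0, -0.001]
contact_force: [0.2, 0.3, 0.7]
width: 0.0857
gripper_force: 0.0
[ 0.51951098 -0.26562328  0.06014013] [-5.91934051e-01  4.29079489e-01  1.73268777e+00  1.29355713e-04
  9.76185011e-01 -2.18471866e+00]
```

```bash
python3 -m pendant '[{"jaw":1,"tx":0,"ty":0,"tz":-0.3,"ax":0,"ay":0,"az":0},{"jaw":-1,"tx":0,"ty":0,"tz":-0.3,"ax":0,"ay":0,"az":0},{"jaw":-1,"tx":0,"ty":0,"tz":-0.3,"ax":0,"ay":0,"az":0},{"jaw":-1,"tx":0,"ty":0,"tz":-0.3,"ax":0,"ay":0,"az":0},{"jaw":-1,"tx":0,"ty":0,"tz":-0.3,"ax":0,"ay":0,"az":0},{"jaw":-1,"tx":0,"ty":0,"tz":-0.3,"ax":0,"ay":0,"az":0}]' 55
cat > ring.py <<'E'
from meas import *
def ringpx(i,f=None):
    C=cloud(i);hsv=cv2.cvtColor(i["pixels"],cv2.COLOR_BGR2HSV);Z=C[...,2]
    m=(i["depth"]>0)&(hsv[...,1]>110)&(hsv[...,0]<16)&(Z>.2)&(Z<.42)&(C[...,0]>.5)&(C[...,0]<.9)&(C[...,1]<.36)&(C[...,1]>-.42)
    m=big(m);c,(w,h),a=cv2.minAreaRect(uv(m).astype(np.float32));return uv(m).mean(0),np.array(c),m.sum(),(w,h)
E
python3 - <<'E'
from ring import *
s=manip.get_state();print(s['position'],s['ee_rot'],s['moment'],s['contact_force'],s['width'])
t=manip.get_image("top");c=manip.get_image("scene")
a=ringpx(t);b=ringpx(c);print(a,b)
print("tri",tri(t,a[0],c,b[0]))
# predicted ring from origin guess
yaw=np.deg2rad(1.1);o=s['position'];R=lambda v:np.array([np.cos(yaw)*v[0]-np.sin(yaw)*v[1],np.sin(yaw)*v[0]+np.cos(yaw)*v[1],v[2]])
p=np.array([.518,-.264,0])+R([.15,-.225*np.sin(.35),.05+.225*np.cos(.35)]);print("pred",p)
for i in(t,c):
    q=np.linalg.inv(i["pose"])@np.r_[p,1];print(i["fx"]*q[0]/q[2]+i["cx"],i["fy"]*q[1]/q[2]+i["cy"])
E
```

```text
clock: 3.88
position: [0.5182, -0.2645, 0.0554]
ee_rot: [0.0, -0.011, 1.0, 0.0]
contact_force: [-0.0, 3.5, 2.3]
width: 0.0255
gripper_force: 55.9
[ 0.51815533 -0.26451972  0.05541682] [ 2.36317277e-06 -1.06012518e-02  9.99943714e-01  4.26814196e-04] [ 0.19472356  0.04091378 -0.09584892] [-0.01381148  3.50932855  2.28232043] 0.02549263279173985
(array([423.30882353, 150.79779412]), array([424.00775146, 150.56155396]), np.int64(272), (9.798744201660156, 32.124996185302734)) (array([127.52818991, 188.58160237]), array([127.75001526, 189.25001526]), np.int64(337), (32.52690887451172, 17.677669525146484))
tri (array([ 0.67136844, -0.33797997,  0.25968603]), np.float64(0.0013780836660138905))
pred [ 0.66945348 -0.33825817  0.26135886]
423.7854465201184 151.1823360237064
127.96704993708892 187.7850753067062
```

Gripped: width 25.5 mm at 55.9 N, and the ring prediction agrees with the images to under 1 px. Lifting 6 cm, with the post still on its stop.

```bash
python3 -m pendant '[{"jaw":-1,"tx":0,"ty":0,"tz":0.5,"ax":0,"ay":0,"az":0},{"jaw":-1,"tx":0,"ty":0,"tz":1.5,"ax":0,"ay":0,"az":0},{"jaw":-1,"tx":0,"ty":0,"tz":3,"ax":0,"ay":0,"az":0},{"jaw":-1,"tx":0,"ty":0,"tz":4.5,"ax":0,"ay":0,"az":0},{"jaw":-1,"tx":0,"ty":0,"tz":5.5,"ax":0,"ay":0,"az":0},{"jaw":-1,"tx":0,"ty":0,"tz":6,"ax":0,"ay":0,"az":0},{"jaw":-1,"tx":0,"ty":0,"tz":6,"ax":0,"ay":0,"az":0}]' 55
cat > ctl.py <<'E'
import sys,json
from ring import *
from scipy.spatial.transform import Rotation as Ro
from scipy.optimize import least_squares
G0=np.array([.5182,-.2645,.0554]);YAW0=np.deg2rad(1.2)
I,KG,KS,D,ML=.0086,.375,.28,.043,.0388
def stand(s):
    w,x,y,z=s["ee_rot"];T=Ro.from_quat([x,y,z,w]).as_matrix()
    # tool y = stand y, tool z = -stand z, tool x = -stand x (or mirrored): stand axes from the tool's
    R=np.c_[-T[:,0],T[:,1],-T[:,2]]
    if R[0,0]<0:R[:,:2]*=-1
    r=np.arctan2(R[2,1],R[2,2]);yaw=np.arctan2(R[1,0],R[0,0]);pit=np.arcsin(-R[2,0])
    return s["position"]-R@[0,0,.0554],R,r,yaw,pit
def ringpos(s,th):
    o,R,r,yaw,p=stand(s);f=th-r
    return o+R@[.15,-.225*np.sin(f),.05+.225*np.cos(f)]
def proj(i,p):
    q=np.linalg.inv(i["pose"])@np.r_[p,1];return np.array([i["fx"]*q[0]/q[2]+i["cx"],i["fy"]*q[1]/q[2]+i["cy"]])
def theta(i,s,off):
    m=ringpx(i)[0]-off
    return least_squares(lambda t:proj(i,ringpos(s,t[0]))-m,[0.1],x_scale=.1).x[0]
def deriv(x,r,rd,a,bias=0): return np.array([x[1],(KG*np.sin(x[0])-KS*(x[0]-r-bias)-D*(x[1]-rd)+ML*a)/I])
def sim(x,r0,rk,yk=None,rowT=.125,n=25,clamp=True,bias=0,v0=0):
    """rk: roll at row ends [rad]; yk: hinge lateral position at row ends [m]."""
    x=np.array(x,float);dt=rowT/n;out=[];rp=r0;yp=0;vp=v0
    yk=np.zeros(len(rk)) if yk is None else yk
    for r1,y1 in zip(rk,yk):
        v=(y1-yp)/rowT;rd=(r1-rp)/rowT
        for k in range(n):
            a=(v-vp)/rowT; r=rp+rd*(k+.5)*dt
            h=deriv(x,r,rd,a,bias);x=x+dt*deriv(x+dt/2*h,r,rd,a,bias)
            if clamp and x[0]-r>.35: x=np.array([r+.35,min(x[1],rd)])
            if clamp and x[0]-r<-.35: x=np.array([r-.35,max(x[1],rd)])
        rp=r1;yp=y1;vp=v;out.append([*x,r1])
    return np.array(out)
OFF=json.load(open("off.json")) if __import__("os").path.exists("off.json") else {"top":[-.48,-.38],"scene":[-.44,.8]}
def estimate(n=6):
    t=[];z=[]
    for k in range(n):
        nm=("top","scene")[k%2];s=manip.get_state();i=manip.get_image(nm)
        t.append(s["clock"]);z.append(theta(i,s,np.array(OFF[nm])))
    r=np.mean([stand(s)[2]]);t=np.array(t);z=np.array(z);s=manip.get_state();te=s["clock"]
    def res(p):
        o=sim(p,r,[r]*(n),rowT=.05,n=5,clamp=False)
        return np.interp(t-t[0],np.arange(n+1)*.05,np.r_[p[0],o[:,0]])-z
    f=least_squares(res,[z.mean(),0]);e=sim(f.x,r,[r]*n,rowT=.05,n=5,clamp=False)[-1]
    return e[:2],s,z,np.std(f.fun)
E
python3 - <<'E'
from ctl import *
s=manip.get_state();o,R,r,y,p=stand(s);print(s['position'],o,np.degrees([r,y,p]),s['contact_force'],s['moment'])
off={}
for n in("top","scene"):
    i=manip.get_image(n);m=ringpx(i);q=proj(i,ringpos(s,.35+r));off[n]=(m[0]-q).tolist();print(n,m[0],m[2],off[n],theta(i,s,np.array(OFF[n])))
json.dump(off,open("off.json","w"))
E
```

```text
clock: 4.85
position: [0.5183, -0.2651, 0.1156]
ee_rot: [0.0, -0.011, 1.0, -0.0]
contact_force: [0.4, -0.2, -7.1]
width: 0.0253
gripper_force: 54.8
[ 0.51825403 -0.26505564  0.11563836] [ 0.518284   -0.26507077  0.06023837] [-0.016312    1.23862157 -0.03064352] [ 0.40376817 -0.24396737 -7.13506746] [ 0.15539234  0.03027561 -0.0498568 ]
top [429.44728435 146.12460064] 313 [-0.55406005536679, -0.2641392037766366] 0.3487486961110025
scene [122.49562682 173.80758017] 343 [0.0029586234036713677, 0.9607165756808058] 0.34112394722081457
```

```bash
cat > plan.py <<'E'
from ctl import *
def plan(x,r0,N=10,yk=None,step=5,wr=.15,wd=.3,wT=3,rT=0.,bias=0,v0=0,x_ref=None):
    L=np.deg2rad(step)
    if x_ref is None: x_ref=np.zeros(N)
    def f(d):
        rk=r0+np.cumsum(d)*1.;o=sim(x,r0,rk,yk,n=8,bias=bias,v0=v0)
        return np.r_[o[:,0]-x_ref,wr*(rk-rT),wd*np.diff(d),wd*d[-1],wT*5*np.r_[o[-1,0],.3*o[-1,1]],wT*(rk[-1]-rT)]
    s=least_squares(f,np.full(N,-.001),bounds=(-L,L));rk=r0+np.cumsum(s.x)
    rk=r0+np.deg2rad(np.round(np.degrees(rk-r0),1));return np.degrees(rk-r0).round(1),sim(x,r0,rk,yk,bias=bias,v0=v0)
E
python3 - <<'E'
from plan import *
for N in(10,14):
    d,o=plan([.35,0],0,N);print(d.tolist());print(np.c_[o[:,0].round(3),o[:,1].round(2)].T.tolist())
E
```

```text
[-5.0, -10.0, -8.3, -3.3, 0.6, 1.2, 0.4, -0.1, -0.1, 0.0]
[[0.264, 0.169, 0.068, 0.001, -0.02, -0.016, -0.011, -0.012, -0.017, -0.021], [-0.7, -0.9, -0.73, -0.33, -0.0, 0.07, 0.01, -0.03, -0.04, -0.04]]
[-5.0, -10.0, -8.3, -3.3, 0.6, 1.2, 0.4, -0.1, -0.2, 0.0, 0.0, 0.0, 0.0, 0.0]
[[0.264, 0.169, 0.068, 0.001, -0.02, -0.016, -0.011, -0.012, -0.017, -0.022, -0.028, -0.034, -0.042, -0.051], [-0.7, -0.9, -0.73, -0.33, -0.0, 0.07, 0.01, -0.03, -0.05, -0.04, -0.05, -0.06, -0.07, -0.08]]
```

```bash
python3 -m pendant '[{"jaw":-1,"tx":0,"ty":0,"tz":0,"ax":-5,"ay":-0.1,"az":0},{"jaw":-1,"tx":0,"ty":0,"tz":0,"ax":-10,"ay":-0.2,"az":0},{"jaw":-1,"tx":0,"ty":0,"tz":0,"ax":-8.5,"ay":-0.2,"az":0},{"jaw":-1,"tx":0,"ty":0,"tz":0,"ax":-3.5,"ay":-0.1,"az":0},{"jaw":-1,"tx":0,"ty":0,"tz":0,"ax":0,"ay":0,"az":0}]' 55
cat > go.py <<'E'
import sys
from plan import *
def est(n=4):
    x,s,z,e=estimate(n);o,R,r,y,p=stand(s)
    print("t",s["clock"],"th",x.round(4),"z",z.round(3),"r/yaw/pit deg",np.degrees([r,y,p]).round(2),"org",o.round(4),"std",e.round(4))
    return x,r,y,o
if __name__=="__main__":
    x,r,y,o=est(int(sys.argv[1]) if len(sys.argv)>1 else 4)
    d,q=plan(x,r,8);print(d.tolist());print(q[:,:2].round(3).T.tolist())
E
python3 go.py 4
```

```text
clock: 5.58
position: [0.5188, -0.2661, 0.1154]
ee_rot: [0.001, -0.011, 1.0, 0.002]
contact_force: [0.4, 0.0, -7.9]
width: 0.0252
gripper_force: 56.9
t 5.775 th [-0.1029 -0.1541] z [-0.076 -0.089 -0.094 -0.091] r/yaw/pit deg [0.02 1.16 0.01] org [ 0.518  -0.2661  0.0596] std 0.0045
[5.0, 6.2, 2.7, -0.1, -0.6, -0.2, 0.1, 0.0]
[[-0.096, -0.05, -0.008, 0.006, 0.004, -0.0, -0.001, -0.0], [0.283, 0.455, 0.218, -0.001, -0.046, -0.017, 0.009, 0.001]]
```

```bash
python3 -m pendant '[{"jaw":-1,"tx":0,"ty":0,"tz":0,"ax":5,"ay":0.1,"az":0},{"jaw":-1,"tx":0,"ty":0,"tz":0,"ax":6,"ay":0.1,"az":0},{"jaw":-1,"tx":0,"ty":0,"tz":0,"ax":2.5,"ay":0.1,"az":0},{"jaw":-1,"tx":0,"ty":0,"tz":0,"ax":0,"ay":0,"az":0},{"jaw":-1,"tx":0,"ty":0,"tz":0,"ax":-0.5,"ay":0,"az":0},{"jaw":-1,"tx":0,"ty":0,"tz":0,"ax":0,"ay":0,"az":0}]' 55 | head -1; python3 go.py 4
```

```text
clock: 6.52
t 6.725 th [0.0292 0.042 ] z [0.023 0.025 0.025 0.027] r/yaw/pit deg [ 0.01  1.21 -0.01] org [ 0.5183 -0.2654  0.0598] std 0.0006
[-2.1, -1.4, -0.2, 0.2, 0.2, 0.0, 0.0, 0.0]
[[0.023, 0.007, -0.001, -0.001, 0.001, 0.003, 0.004, 0.005], [-0.146, -0.109, -0.017, 0.017, 0.02, 0.005, 0.007, 0.008]]
```

```bash
python3 -m pendant '[{"jaw":-1,"tx":0,"ty":0,"tz":0,"ax":-1.7,"ay":0,"az":0},{"jaw":-1,"tx":0,"ty":0,"tz":0,"ax":-1.2,"ay":0,"az":0},{"jaw":-1,"tx":0,"ty":0,"tz":0,"ax":-0.2,"ay":0,"az":0},{"jaw":-1,"tx":0,"ty":0,"tz":0,"ax":0.2,"ay":0,"az":0},{"jaw":-1,"tx":0,"ty":0,"tz":0,"ax":0.1,"ay":0,"az":0},{"jaw":-1,"tx":0,"ty":0,"tz":0,"ax":0,"ay":0,"az":0}]' 55 | head -1; python3 go.py 4
```

```text
clock: 7.48
t 7.675 th [0.0237 0.0439] z [0.015 0.019 0.018 0.022] r/yaw/pit deg [ 0.    1.25 -0.  ] org [ 0.5182 -0.2649  0.0599] std 0.0013
[-1.8, -1.2, -0.2, 0.2, 0.1, 0.0, 0.0, 0.0]
[[0.019, 0.006, -0.001, -0.001, 0.0, 0.001, 0.001, 0.002], [-0.122, -0.092, -0.017, 0.016, 0.01, 0.002, 0.002, 0.003]]
```

```bash
python3 -m pendant '[{"jaw":-1,"tx":0,"ty":0,"tz":0,"ax":-2.2,"ay":0,"az":0},{"jaw":-1,"tx":0,"ty":0,"tz":0,"ax":-1.6,"ay":0,"az":0},{"jaw":-1,"tx":0,"ty":0,"tz":0,"ax":-0.3,"ay":0,"az":0},{"jaw":-1,"tx":0,"ty":0,"tz":0,"ax":0.1,"ay":0,"az":0},{"jaw":-1,"tx":0,"ty":0,"tz":0,"ax":0,"ay":0,"az":0},{"jaw":-1,"tx":0,"ty":0,"tz":0,"ax":0,"ay":0,"az":0}]' 55 | head -1; python3 go.py 6
python3 - <<'E'
from plan import *
# fit lag(first order), roll bias to the measured segments
segs=[([-.1029,-.1541],[5,6,2.5,0,-.5,0],[.0292,.042],4),([.0292,.042],[-1.7,-1.2,-.2,.2,.1,0],[.0237,.0439],4)]
import numpy as np
for bias in(0,.005,.01,.015,.02):
    print(bias,[ (lambda o: sim(o[-1,:2],0,[0]*n,rowT=.05,bias=bias)[-1,:2].round(3).tolist())(sim(x,0,np.deg2rad(d),bias=bias)) for x,d,e,n in segs])
E
```

```text
clock: 8.43
t 8.725 th [-0.0751 -0.1232] z [-0.047 -0.049 -0.055 -0.057 -0.065 -0.069] r/yaw/pit deg [0.   1.25 0.  ] org [ 0.5182 -0.2649  0.0599] std 0.0009
[5.0, 4.0, 1.1, -0.4, -0.4, -0.1, 0.1, 0.0]
[[-0.063, -0.024, 0.002, 0.006, 0.003, 0.0, 0.0, 0.001], [0.329, 0.304, 0.094, -0.027, -0.031, -0.008, 0.009, 0.002]]
0 [[-0.009, -0.015], [0.025, 0.042]]
0.005 [[0.033, 0.079], [0.067, 0.136]]
0.01 [[0.075, 0.173], [0.11, 0.23]]
0.015 [[0.118, 0.267], [0.152, 0.323]]
0.02 [[0.16, 0.36], [0.194, 0.415]]
```

```bash
python3 -m pendant '[{"jaw":-1,"tx":0,"ty":0,"tz":0,"ax":4.6,"ay":0.1,"az":0},{"jaw":-1,"tx":0,"ty":0,"tz":0,"ax":3.7,"ay":0.1,"az":0},{"jaw":-1,"tx":0,"ty":0,"tz":0,"ax":1.1,"ay":0,"az":0},{"jaw":-1,"tx":0,"ty":0,"tz":0,"ax":-0.4,"ay":0,"az":0},{"jaw":-1,"tx":0,"ty":0,"tz":0,"ax":-0.4,"ay":0,"az":0},{"jaw":-1,"tx":0,"ty":0,"tz":0,"ax":0,"ay":0,"az":0}]' 55 | head -1; python3 go.py 4
python3 - <<'E'
from plan import *
S=[([-.1029,-.1541],[5,6,2.5,0,-.5,0],4),([.0292,.042],[-1.7,-1.2,-.2,.2,.1,0],4),([.0237,.0439],[-2.2,-1.6,-.3,.1,0,0],6),([-.0751,-.1232],[4.6,3.7,1.1,-.4,-.4,0],4)]
for x,d,n in S: o=sim(x,0,np.deg2rad(d));print(sim(o[-1,:2],0,[0]*n,rowT=.05)[-1,:2].round(3))
E
```

```text
clock: 9.48
t 9.675 th [-0.0187 -0.0299] z [-0.013 -0.015 -0.018 -0.016] r/yaw/pit deg [ 0.    1.21 -0.  ] org [ 0.5182 -0.2653  0.0598] std 0.0012
[1.4, 0.9, 0.2, -0.2, -0.1, 0.0, 0.0, 0.0]
[[-0.015, -0.004, 0.002, 0.002, 0.0, 0.0, 0.0, 0.0], [0.098, 0.07, 0.019, -0.015, -0.008, 0.0, 0.0, 0.0]]
[-0.009 -0.015]
[0.025 0.042]
[-0.043 -0.072]
[-0.026 -0.044]
```

```bash
python3 -m pendant '[{"jaw":-1,"tx":0,"ty":0,"tz":0,"ax":1.4,"ay":0,"az":0},{"jaw":-1,"tx":0,"ty":0,"tz":0,"ax":0.8,"ay":0,"az":0},{"jaw":-1,"tx":0,"ty":0,"tz":0,"ax":0.2,"ay":0,"az":0},{"jaw":-1,"tx":0,"ty":0,"tz":0,"ax":-0.2,"ay":0,"az":0},{"jaw":-1,"tx":0,"ty":0,"tz":0,"ax":-0.1,"ay":0,"az":0},{"jaw":-1,"tx":0,"ty":0,"tz":0,"ax":0,"ay":0,"az":0}]' 55 | head -1; python3 go.py 4
```

```text
clock: 10.42
t 10.625 th [0.0038 0.0089] z [0.002 0.003 0.002 0.004] r/yaw/pit deg [ 0.    1.23 -0.  ] org [ 0.5182 -0.2651  0.0598] std 0.0007
[-0.3, -0.2, 0.0, 0.0, 0.0, 0.0, 0.0, 0.0]
[[0.003, 0.001, 0.0, 0.0, 0.0, 0.001, 0.001, 0.001], [-0.019, -0.015, 0.001, 0.001, 0.001, 0.002, 0.002, 0.002]]
```

```bash
python3 -m pendant '[{"jaw":-1,"tx":0,"ty":0,"tz":0,"ax":-0.3,"ay":0,"az":0},{"jaw":-1,"tx":0,"ty":0,"tz":0,"ax":-0.2,"ay":0,"az":0},{"jaw":-1,"tx":0,"ty":0,"tz":0,"ax":0,"ay":0,"az":0},{"jaw":-1,"tx":0,"ty":0,"tz":0,"ax":0,"ay":0,"az":0},{"jaw":-1,"tx":0,"ty":0,"tz":0,"ax":0,"ay":0,"az":0},{"jaw":-1,"tx":0,"ty":0,"tz":0,"ax":0,"ay":0,"az":0}]' 55 | head -1; python3 go.py 4
```

```text
clock: 11.38
t 11.575 th [-0.016  -0.0279] z [-0.011 -0.012 -0.015 -0.014] r/yaw/pit deg [0.01 1.24 0.  ] org [ 0.5182 -0.265   0.0598] std 0.0008
[1.2, 0.8, 0.1, -0.1, -0.1, 0.0, 0.0, 0.0]
[[-0.013, -0.004, 0.001, 0.001, 0.0, -0.001, -0.001, -0.001], [0.082, 0.062, 0.009, -0.007, -0.008, -0.0, -0.0, -0.001]]
```

```bash
python3 -m pendant '[{"jaw":-1,"tx":0,"ty":0,"tz":0,"ax":1.2,"ay":0,"az":0},{"jaw":-1,"tx":0,"ty":0,"tz":0,"ax":0.8,"ay":0,"az":0},{"jaw":-1,"tx":0,"ty":0,"tz":0,"ax":0.1,"ay":0,"az":0},{"jaw":-1,"tx":0,"ty":0,"tz":0,"ax":-0.1,"ay":0,"az":0},{"jaw":-1,"tx":0,"ty":0,"tz":0,"ax":-0.1,"ay":0,"az":0},{"jaw":-1,"tx":0,"ty":0,"tz":0,"ax":0,"ay":0,"az":0}]' 55 | head -1; python3 go.py 4
```

```text
clock: 12.32
t 12.525 th [-0.0016  0.0005] z [-0.002 -0.002 -0.002 -0.002] r/yaw/pit deg [ 0.    1.23 -0.  ] org [ 0.5182 -0.2651  0.0598] std 0.0001
[0.1, 0.1, 0.0, 0.0, 0.0, 0.0, 0.0, 0.0]
[[-0.001, 0.0, 0.001, 0.001, 0.001, 0.002, 0.002, 0.003], [0.008, 0.01, 0.002, 0.002, 0.003, 0.003, 0.004, 0.005]]
```

```bash
python3 -m pendant '[{"jaw":-1,"tx":0,"ty":0,"tz":0,"ax":0.2,"ay":0,"az":0},{"jaw":-1,"tx":0,"ty":0,"tz":0,"ax":0.1,"ay":0,"az":0},{"jaw":-1,"tx":0,"ty":0,"tz":0,"ax":0,"ay":0,"az":0},{"jaw":-1,"tx":0,"ty":0,"tz":0,"ax":0,"ay":0,"az":0},{"jaw":-1,"tx":0,"ty":0,"tz":0,"ax":0,"ay":0,"az":0},{"jaw":-1,"tx":0,"ty":0,"tz":0,"ax":0,"ay":0,"az":0}]' 55 | head -1; python3 go.py 4
```

```text
clock: 13.28
t 13.475 th [-0.0042 -0.0024] z [-0.004 -0.005 -0.004 -0.004] r/yaw/pit deg [ 0.    1.24 -0.  ] org [ 0.5182 -0.265   0.0599] std 0.0004
[0.3, 0.2, 0.0, 0.0, 0.0, 0.0, 0.0, 0.0]
[[-0.003, -0.0, 0.001, 0.001, 0.001, 0.002, 0.002, 0.003], [0.023, 0.018, 0.002, 0.002, 0.003, 0.003, 0.004, 0.005]]
```

```bash
python3 -m pendant '[{"jaw":-1,"tx":0,"ty":0,"tz":0,"ax":0.3,"ay":0,"az":0},{"jaw":-1,"tx":0,"ty":0,"tz":0,"ax":0.2,"ay":0,"az":0},{"jaw":-1,"tx":0,"ty":0,"tz":0,"ax":0,"ay":0,"az":0},{"jaw":-1,"tx":0,"ty":0,"tz":0,"ax":0,"ay":0,"az":0},{"jaw":-1,"tx":0,"ty":0,"tz":0,"ax":0,"ay":0,"az":0},{"jaw":-1,"tx":0,"ty":0,"tz":0,"ax":0,"ay":0,"az":0}]' 55 | head -1; python3 go.py 4
```

```text
clock: 14.22
t 14.425 th [-0.0138 -0.0218] z [-0.01  -0.011 -0.012 -0.013] r/yaw/pit deg [0.01 1.24 0.  ] org [ 0.5182 -0.265   0.0599] std 0.0002
[1.0, 0.7, 0.1, -0.1, -0.1, 0.0, 0.0, 0.0]
[[-0.011, -0.003, 0.001, 0.001, 0.0, -0.0, -0.0, -0.0], [0.069, 0.055, 0.01, -0.007, -0.008, 0.0, 0.0, 0.0]]
```

```bash
python3 -m pendant '[{"jaw":-1,"tx":0,"ty":0,"tz":0,"ax":1.1,"ay":0,"az":0},{"jaw":-1,"tx":0,"ty":0,"tz":0,"ax":0.8,"ay":0,"az":0},{"jaw":-1,"tx":0,"ty":0,"tz":0,"ax":0.1,"ay":0,"az":0},{"jaw":-1,"tx":0,"ty":0,"tz":0,"ax":-0.1,"ay":0,"az":0},{"jaw":-1,"tx":0,"ty":0,"tz":0,"ax":0,"ay":0,"az":0},{"jaw":-1,"tx":0,"ty":0,"tz":0,"ax":0,"ay":0,"az":0}]' 55 | head -1; python3 go.py 4
```

```text
clock: 15.18
t 15.375 th [-0.0012 -0.0032] z [ 0.    -0.001 -0.001 -0.   ] r/yaw/pit deg [0.   1.24 0.  ] org [ 0.5182 -0.265   0.0599] std 0.0006
[0.1, 0.1, 0.0, 0.0, 0.0, 0.0, 0.0, 0.0]
[[-0.001, -0.0, 0.001, 0.001, 0.001, 0.001, 0.001, 0.002], [0.007, 0.009, 0.001, 0.001, 0.002, 0.002, 0.003, 0.003]]
```

```bash
python3 -m pendant '[{"jaw":-1,"tx":0,"ty":0,"tz":0,"ax":0.2,"ay":0,"az":0},{"jaw":-1,"tx":0,"ty":0,"tz":0,"ax":0.2,"ay":0,"az":0},{"jaw":-1,"tx":0,"ty":0,"tz":0,"ax":0.1,"ay":0,"az":0},{"jaw":-1,"tx":0,"ty":0,"tz":0,"ax":0.1,"ay":0,"az":0},{"jaw":-1,"tx":0,"ty":0,"tz":0,"ax":0.1,"ay":0,"az":0},{"jaw":-1,"tx":0,"ty":0,"tz":0,"ax":0.1,"ay":0,"az":0}]' 55 | head -1; python3 go.py 4
```

```text
clock: 16.12
t 16.325 th [0.0089 0.0175] z [0.006 0.009 0.008 0.007] r/yaw/pit deg [ 0.11  1.24 -0.  ] org [ 0.5182 -0.2649  0.0599] std 0.001
[-0.7, -0.6, -0.2, 0.0, -0.1, -0.1, -0.1, -0.1]
[[0.008, 0.002, -0.001, -0.001, -0.0, -0.0, -0.0, -0.0], [-0.042, -0.04, -0.009, 0.008, 0.0, 0.0, 0.0, 0.0]]
```

```bash
python3 -m pendant '[{"jaw":-1,"tx":0,"ty":0,"tz":0,"ax":-0.6,"ay":0,"az":0},{"jaw":-1,"tx":0,"ty":0,"tz":0,"ax":-0.5,"ay":0,"az":0},{"jaw":-1,"tx":0,"ty":0,"tz":0,"ax":-0.1,"ay":0,"az":0},{"jaw":-1,"tx":0,"ty":0,"tz":0,"ax":0,"ay":0,"az":0},{"jaw":-1,"tx":0,"ty":0,"tz":0,"ax":-0.1,"ay":0,"az":0},{"jaw":-1,"tx":0,"ty":0,"tz":0,"ax":-0.1,"ay":0,"az":0}]' 55 | head -1
cat > carry.py <<'E'
import sys
from go import *
FR=np.array([1,3,6,10,14,17,19,20,20,20])/20
def rows(dx,dy,dz,dyaw,n=4,step=4,fr=FR,rT=.0005,bias=-.0008):
    """shift [cm] and yaw [deg] over the call, roll planned against the lean"""
    x,r,yaw,o=est(n);L=np.deg2rad(dyaw)
    c,s=np.cos(yaw),np.sin(yaw)
    lat=(-s*dx+c*dy)/100+.15*L
    d,q=plan(x,r,len(fr),yk=fr*lat,step=step,rT=rT,bias=bias)
    S=stand(manip.get_state())[1];Rx=lambda a:Ro.from_rotvec([a,0,0])
    print("pred th",q[:,0].round(3).tolist(),"end",q[-1,:2].round(3),"next off",np.degrees(r).round(2))
    for f,a in zip(fr,d):
        W=Ro.from_rotvec([0,0,yaw+f*L])*Rx(np.deg2rad(a)+r)*(Ro.from_rotvec([0,0,yaw])*Rx(r)).inv()
        v=W.as_rotvec(degrees=True).round(1);print(np.round([f*dx,f*dy,f*dz],2),v)
if __name__=="__main__": rows(*map(float,sys.argv[1:5]))
E
python3 carry.py -1 8 0 -1.2
```

```text
clock: 17.08
t 17.275 th [0.0046 0.0075] z [0.003 0.006 0.002 0.004] r/yaw/pit deg [0.   1.24 0.  ] org [ 0.5182 -0.265   0.0598] std 0.0014
pred th [0.005, 0.002, -0.001, 0.0, 0.003, 0.002, 0.002, 0.003, 0.002, 0.001] end [ 0.001 -0.004] next off 0.0
[-0.05  0.4   0.  ] [-1.4 -0.  -0.1]
[-0.15  1.2   0.  ] [-1.9 -0.  -0.2]
[-0.3  2.4  0. ] [-1.9 -0.  -0.4]
[-0.5  4.   0. ] [-1.5 -0.  -0.6]
[-0.7  5.6  0. ] [-0.6 -0.  -0.8]
[-0.85  6.8   0.  ] [ 0.6  0.  -1. ]
[-0.95  7.6   0.  ] [ 1.5  0.  -1.1]
[-1.  8.  0.] [ 1.9  0.  -1.2]
[-1.  8.  0.] [ 1.5  0.  -1.2]
[-1.  8.  0.] [ 0.8  0.  -1.2]
```

```bash
python3 -m pendant '[{"jaw":-1,"tx":-0.05,"ty":0.4,"tz":0,"ax":-1.4,"ay":0,"az":-0.1},{"jaw":-1,"tx":-0.15,"ty":1.2,"tz":0,"ax":-1.9,"ay":0,"az":-0.2},{"jaw":-1,"tx":-0.3,"ty":2.4,"tz":0,"ax":-1.9,"ay":0,"az":-0.4},{"jaw":-1,"tx":-0.5,"ty":4,"tz":0,"ax":-1.5,"ay":0,"az":-0.6},{"jaw":-1,"tx":-0.7,"ty":5.6,"tz":0,"ax":-0.6,"ay":0,"az":-0.8},{"jaw":-1,"tx":-0.85,"ty":6.8,"tz":0,"ax":0.6,"ay":0,"az":-1},{"jaw":-1,"tx":-0.95,"ty":7.6,"tz":0,"ax":1.5,"ay":0,"az":-1.1},{"jaw":-1,"tx":-1,"ty":8,"tz":0,"ax":1.9,"ay":0,"az":-1.2},{"jaw":-1,"tx":-1,"ty":8,"tz":0,"ax":1.5,"ay":0,"az":-1.2},{"jaw":-1,"tx":-1,"ty":8,"tz":0,"ax":0.5,"ay":0,"az":-1.2}]' 55 | head -2; python3 carry.py -1.3 11 0 -1.6
```

```text
clock: 18.52
position: [0.5083, -0.1856, 0.1153]
t 18.725 th [-0.0167  0.0134] z [-0.019 -0.018 -0.019 -0.017] r/yaw/pit deg [ 0.5   0.05 -0.  ] org [ 0.5082 -0.1844  0.0598] std 0.0005
pred th [-0.01, -0.002, 0.0, 0.001, 0.004, 0.003, 0.002, 0.004, 0.003, 0.002] end [ 0.002 -0.003] next off 0.5
[-0.06  0.55  0.  ] [-0.8 -0.  -0.1]
[-0.2   1.65  0.  ] [-2.2  0.  -0.2]
[-0.39  3.3   0.  ] [-3.   0.  -0.5]
[-0.65  5.5   0.  ] [-2.7  0.  -0.8]
[-0.91  7.7   0.  ] [-1.4  0.  -1.1]
[-1.1   9.35  0.  ] [ 0.3 -0.  -1.4]
[-1.23 10.45  0.  ] [ 1.6 -0.  -1.5]
[-1.3 11.   0. ] [ 2.1 -0.  -1.6]
[-1.3 11.   0. ] [ 1.6 -0.  -1.6]
[-1.3 11.   0. ] [ 0.6 -0.  -1.6]
```

```bash
python3 -m pendant '[{"jaw":-1,"tx":-0.05,"ty":0.55,"tz":0,"ax":-0.8,"ay":0,"az":-0.1},{"jaw":-1,"tx":-0.2,"ty":1.65,"tz":0,"ax":-2.1,"ay":0,"az":-0.2},{"jaw":-1,"tx":-0.4,"ty":3.3,"tz":0,"ax":-2.9,"ay":0,"az":-0.5},{"jaw":-1,"tx":-0.65,"ty":5.5,"tz":0,"ax":-2.6,"ay":0,"az":-0.8},{"jaw":-1,"tx":-0.9,"ty":7.7,"tz":0,"ax":-1.3,"ay":0,"az":-1.1},{"jaw":-1,"tx":-1.1,"ty":9.35,"tz":0,"ax":0.3,"ay":0,"az":-1.4},{"jaw":-1,"tx":-1.2,"ty":10.45,"tz":0,"ax":1.6,"ay":0,"az":-1.5},{"jaw":-1,"tx":-1.3,"ty":11,"tz":0,"ax":2.1,"ay":0,"az":-1.6},{"jaw":-1,"tx":-1.3,"ty":11,"tz":0,"ax":1.6,"ay":0,"az":-1.6},{"jaw":-1,"tx":-1.3,"ty":11,"tz":0,"ax":0.4,"ay":0,"az":-1.6}]' 55 | head -2; python3 carry.py -1.3 11 0 -1.6
```

```text
clock: 19.98
position: [0.4954, -0.0757, 0.1152]
t 20.175 th [0.0083 0.0779] z [-0.004 -0.     0.004  0.003] r/yaw/pit deg [ 0.9  -1.54 -0.01] org [ 0.4953 -0.0741  0.0599] std 0.0017
pred th [0.011, 0.004, -0.002, -0.001, 0.003, 0.003, 0.002, 0.004, 0.003, 0.001] end [ 0.001 -0.004] next off 0.9
[-0.06  0.55  0.  ] [-3.1  0.1 -0.1]
[-0.2   1.65  0.  ] [-3.9  0.1 -0.2]
[-0.39  3.3   0.  ] [-3.6  0.1 -0.5]
[-0.65  5.5   0.  ] [-2.9  0.1 -0.8]
[-0.91  7.7   0.  ] [-1.6  0.1 -1.1]
[-1.1   9.35  0.  ] [-0.1  0.  -1.4]
[-1.23 10.45  0.  ] [ 1.2 -0.  -1.5]
[-1.3 11.   0. ] [ 1.7 -0.1 -1.6]
[-1.3 11.   0. ] [ 1.2 -0.  -1.6]
[-1.3 11.   0. ] [ 0.2 -0.  -1.6]
```

```bash
python3 -m pendant '[{"jaw":-1,"tx":-0.05,"ty":0.55,"tz":0,"ax":-3.1,"ay":0.1,"az":-0.1},{"jaw":-1,"tx":-0.2,"ty":1.65,"tz":0,"ax":-3.8,"ay":0.1,"az":-0.2},{"jaw":-1,"tx":-0.4,"ty":3.3,"tz":0,"ax":-3.6,"ay":0.1,"az":-0.5},{"jaw":-1,"tx":-0.65,"ty":5.5,"tz":0,"ax":-2.9,"ay":0.1,"az":-0.8},{"jaw":-1,"tx":-0.9,"ty":7.7,"tz":0,"ax":-1.6,"ay":0.1,"az":-1.1},{"jaw":-1,"tx":-1.1,"ty":9.35,"tz":0,"ax":-0.1,"ay":0,"az":-1.4},{"jaw":-1,"tx":-1.2,"ty":10.45,"tz":0,"ax":1.2,"ay":0,"az":-1.5},{"jaw":-1,"tx":-1.3,"ty":11,"tz":0,"ax":1.7,"ay":0,"az":-1.6},{"jaw":-1,"tx":-1.3,"ty":11,"tz":0,"ax":1.2,"ay":0,"az":-1.6},{"jaw":-1,"tx":-1.3,"ty":11,"tz":0,"ax":-0.2,"ay":0,"az":-1.6}]' 55 | head -2; python3 carry.py -1.3 11 0 -1.6
```

```text
clock: 21.42
position: [0.4824, 0.0343, 0.1152]
t 21.625 th [-0.0095  0.0346] z [-0.014 -0.014 -0.009 -0.013] r/yaw/pit deg [ 0.7  -3.14 -0.01] org [0.4823 0.0358 0.0599] std 0.0021
pred th [-0.003, -0.0, -0.001, -0.001, 0.002, 0.002, 0.0, 0.002, 0.001, -0.001] end [-0.001 -0.007] next off 0.7
[-0.06  0.55  0.  ] [-1.5  0.1 -0.1]
[-0.2   1.65  0.  ] [-2.8  0.2 -0.2]
[-0.39  3.3   0.  ] [-3.3  0.2 -0.5]
[-0.65  5.5   0.  ] [-2.8  0.2 -0.8]
[-0.91  7.7   0.  ] [-1.5  0.1 -1.1]
[-1.1   9.35  0.  ] [ 0.1 -0.  -1.4]
[-1.23 10.45  0.  ] [ 1.4 -0.1 -1.5]
[-1.3 11.   0. ] [ 1.9 -0.1 -1.6]
[-1.3 11.   0. ] [ 1.4 -0.1 -1.6]
[-1.3 11.   0. ] [ 0.4 -0.  -1.6]
```

```bash
python3 -m pendant '[{"jaw":-1,"tx":-0.05,"ty":0.55,"tz":0,"ax":-1.5,"ay":0.1,"az":-0.1},{"jaw":-1,"tx":-0.2,"ty":1.65,"tz":0,"ax":-2.8,"ay":0.2,"az":-0.2},{"jaw":-1,"tx":-0.4,"ty":3.3,"tz":0,"ax":-3.3,"ay":0.2,"az":-0.5},{"jaw":-1,"tx":-0.65,"ty":5.5,"tz":0,"ax":-2.8,"ay":0.2,"az":-0.8},{"jaw":-1,"tx":-0.9,"ty":7.7,"tz":0,"ax":-1.5,"ay":0.1,"az":-1.1},{"jaw":-1,"tx":-1.1,"ty":9.35,"tz":0,"ax":0,"ay":0,"az":-1.4},{"jaw":-1,"tx":-1.2,"ty":10.45,"tz":0,"ax":1.3,"ay":-0.1,"az":-1.5},{"jaw":-1,"tx":-1.3,"ty":11,"tz":0,"ax":1.8,"ay":-0.1,"az":-1.6},{"jaw":-1,"tx":-1.3,"ty":11,"tz":0,"ax":1.3,"ay":-0.1,"az":-1.6},{"jaw":-1,"tx":-1.3,"ty":11,"tz":0,"ax":0,"ay":0,"az":-1.6}]' 55 | head -2; python3 carry.py -1.1 10.1 0 -1.4
```

```text
clock: 22.88
position: [0.4693, 0.1444, 0.1153]
t 23.075 th [-0.02   -0.0003] z [-0.014 -0.023 -0.01  -0.024] r/yaw/pit deg [ 0.7  -4.74 -0.01] org [0.4694 0.1458 0.0598] std 0.0054
pred th [-0.013, -0.003, 0.0, 0.002, 0.004, 0.003, 0.003, 0.005, 0.005, 0.004] end [0.004 0.001] next off 0.7
[-0.06  0.5   0.  ] [-0.5  0.  -0.1]
[-0.16  1.52  0.  ] [-1.9  0.2 -0.2]
[-0.33  3.03  0.  ] [-2.9  0.3 -0.4]
[-0.55  5.05  0.  ] [-2.7  0.2 -0.7]
[-0.77  7.07  0.  ] [-1.5  0.1 -1. ]
[-0.94  8.58  0.  ] [ 0.1 -0.  -1.2]
[-1.04  9.59  0.  ] [ 1.2 -0.1 -1.3]
[-1.1 10.1  0. ] [ 1.7 -0.2 -1.4]
[-1.1 10.1  0. ] [ 1.2 -0.1 -1.4]
[-1.1 10.1  0. ] [ 0.3 -0.  -1.4]
```

```bash
python3 -m pendant '[{"jaw":-1,"tx":-0.05,"ty":0.5,"tz":0,"ax":-0.5,"ay":0,"az":-0.1},{"jaw":-1,"tx":-0.15,"ty":1.5,"tz":0,"ax":-1.9,"ay":0.2,"az":-0.2},{"jaw":-1,"tx":-0.35,"ty":3.05,"tz":0,"ax":-2.9,"ay":0.3,"az":-0.4},{"jaw":-1,"tx":-0.55,"ty":5.05,"tz":0,"ax":-2.7,"ay":0.2,"az":-0.7},{"jaw":-1,"tx":-0.75,"ty":7.05,"tz":0,"ax":-1.5,"ay":0.1,"az":-1},{"jaw":-1,"tx":-0.95,"ty":8.6,"tz":0,"ax":0,"ay":0,"az":-1.2},{"jaw":-1,"tx":-1.05,"ty":9.6,"tz":0,"ax":1.1,"ay":-0.1,"az":-1.3},{"jaw":-1,"tx":-1.1,"ty":10.1,"tz":0,"ax":1.6,"ay":-0.2,"az":-1.4},{"jaw":-1,"tx":-1.1,"ty":10.1,"tz":0,"ax":1.1,"ay":-0.1,"az":-1.4},{"jaw":-1,"tx":-1.1,"ty":10.1,"tz":0,"ax":-0.2,"ay":0,"az":-1.4}]' 55 | head -2
python3 - <<'E'
from carry import *
rows(0,0,0,0,fr=np.ones(6)*1.)
for n in("top","scene"):
    i=manip.get_image(n);cv2.imwrite(f"pics/{n}5.png",i["pixels"]);np.savez(n+"5",**i);s=manip.get_state();print(n,theta(i,s,np.array(OFF[n])),ringpx(i)[2:])
a=cv2.resize(load("top5")["pixels"][90:290,150:330],(400,444));b=cv2.resize(load("scene5")["pixels"][150:350,200:380],(400,444))
cv2.imwrite("pics/both5.png",np.hstack([a,b]))
E
```

```text
clock: 24.32
position: [0.4583, 0.2454, 0.1153]
t 24.525 th [0.0085 0.054 ] z [-0.001  0.001  0.006  0.004] r/yaw/pit deg [ 0.5  -6.14 -0.03] org [0.4584 0.2466 0.0598] std 0.0013
pred th [0.009, 0.003, -0.002, -0.002, -0.002, -0.003] end [-0.003 -0.009] next off 0.5
[0. 0. 0.] [-1.2  0.1  0. ]
[0. 0. 0.] [-1.1  0.1  0. ]
[0. 0. 0.] [-0.6  0.1  0. ]
[0. 0. 0.] [-0.4  0.   0. ]
[0. 0. 0.] [-0.4  0.   0. ]
[0. 0. 0.] [-0.5  0.1  0. ]
top 0.004484165143583121 (np.int64(253), (32.35643768310547, 10.15970230102539))
scene 0.005863224885413996 (np.int64(441), (35.35533905029297, 23.334524154663086))
```

View pics/both5.png

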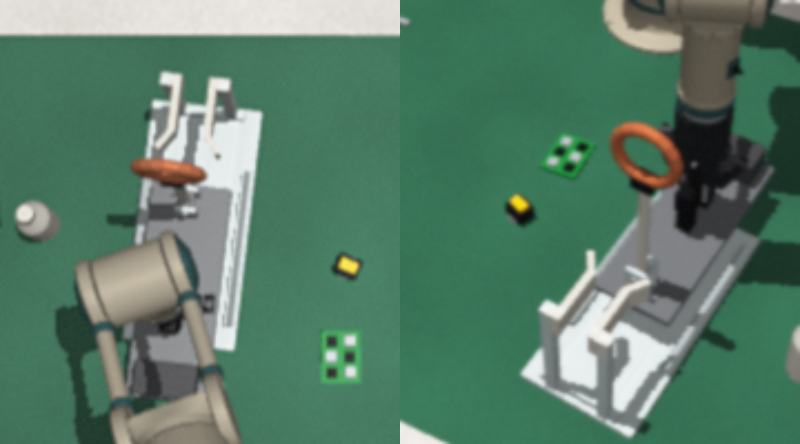

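The post stands upright just behind the fork mouth: in the left half the ring is at (168,170) and the prongs at (165,130)/(215,130); in the right half the post is at (643,240) and in line with the fork. Next I'll plan the slide from the propagated state.

Run:
```python
from plan import *
s=manip.get_state();r=stand(s)[2];print(s["clock"])
x=sim([.0085,.054],r,[r]*2,rowT=.05)[-1,:2];print(x)
for N in(8,10):
    d,q=plan(x,r,N,step=4,rT=.0005,bias=-.0008);print(d.tolist(),q[:,0].round(3).tolist())
```

```text
24.625
[0.01444874 0.06514212]
[-1.6, -1.4, -0.6, -0.3, -0.3, -0.4, -0.5, -0.5] [0.014, 0.005, -0.001, -0.001, 0.001, 0.002, 0.003, 0.003]
[-1.6, -1.4, -0.6, -0.3, -0.3, -0.4, -0.5, -0.5, -0.5, -0.5] [0.014, 0.005, -0.001, -0.001, 0.001, 0.002, 0.003, 0.003, 0.003, 0.003]
```

```bash
python3 -m pendant '[{"jaw":-1,"tx":0.25,"ty":-0.03,"tz":0,"ax":-1.5,"ay":0.2,"az":0},{"jaw":-1,"tx":0.75,"ty":-0.08,"tz":0,"ax":-1.3,"ay":0.1,"az":0},{"jaw":-1,"tx":1.5,"ty":-0.16,"tz":0,"ax":-0.6,"ay":0.1,"az":0},{"jaw":-1,"tx":2.5,"ty":-0.26,"tz":0,"ax":-0.3,"ay":0,"az":0},{"jaw":-1,"tx":3.5,"ty":-0.37,"tz":0,"ax":-0.3,"ay":0,"az":0},{"jaw":-1,"tx":4.25,"ty":-0.45,"tz":0,"ax":-0.4,"ay":0,"az":0},{"jaw":-1,"tx":4.75,"ty":-0.5,"tz":0,"ax":-0.5,"ay":0.1,"az":0},{"jaw":-1,"tx":5,"ty":-0.52,"tz":0,"ax":-0.5,"ay":0.1,"az":0}]' 55 | head -2
python3 - <<'E'
from carry import *
rows(4.94,-.52,0,0,fr=np.array([1,3,6,10,14,17,19,20])/20)
E
```

```text
clock: 25.62
position: [0.5085, 0.2408, 0.1151]
t 25.825 th [-0.0028 -0.0108] z [ 0.    -0.001 -0.002 -0.002] r/yaw/pit deg [-0.01 -6.15  0.05] org [0.5078 0.2408 0.0598] std 0.0004
pred th [-0.002, -0.001, 0.0, 0.0, -0.0, -0.001, -0.0, 0.0] end [0.    0.004] next off -0.01
[ 0.25 -0.03  0.  ] [ 0.3 -0.  -0. ]
[ 0.74 -0.08  0.  ] [ 0.2 -0.  -0. ]
[ 1.48 -0.16  0.  ] [ 0.1 -0.  -0. ]
[ 2.47 -0.26  0.  ] [0. 0. 0.]
[ 3.46 -0.36  0.  ] [0. 0. 0.]
[ 4.2  -0.44  0.  ] [ 0.1 -0.  -0. ]
[ 4.69 -0.49  0.  ] [ 0.1 -0.  -0. ]
[ 4.94 -0.52  0.  ] [ 0.1 -0.  -0. ]
```

```bash
python3 -m pendant '[{"jaw":-1,"tx":0.25,"ty":-0.03,"tz":0,"ax":0.3,"ay":0,"az":0},{"jaw":-1,"tx":0.75,"ty":-0.07,"tz":0,"ax":0.2,"ay":0,"az":0},{"jaw":-1,"tx":1.5,"ty":-0.15,"tz":0,"ax":0.1,"ay":0,"az":0},{"jaw":-1,"tx":2.5,"ty":-0.24,"tz":0,"ax":0,"ay":0,"az":0},{"jaw":-1,"tx":3.5,"ty":-0.34,"tz":0,"ax":0,"ay":0,"az":0},{"jaw":-1,"tx":4.25,"ty":-0.41,"tz":0,"ax":0.1,"ay":0,"az":0},{"jaw":-1,"tx":4.75,"ty":-0.46,"tz":0,"ax":0.1,"ay":0,"az":0},{"jaw":-1,"tx":5,"ty":-0.48,"tz":0,"ax":0.1,"ay":0,"az":0}]' 55 | head -2
python3 - <<'E'
from carry import *
rows(0,0,-4.5,0,n=2,fr=np.array([1,3,6,10,14,17,19,20])/20)
for n in("top","scene"):
    i=manip.get_image(n);np.savez(n+"6",**i)
a=cv2.resize(load("top6")["pixels"][90:290,150:330],(400,444));b=cv2.resize(load("scene6")["pixels"][150:350,200:380],(400,444))
cv2.imwrite("pics/both6.png",np.hstack([a,b]))
E
```

```text
clock: 26.82
position: [0.5584, 0.2359, 0.1151]
t 26.925 th [ 0.0312 -0.0081] z [0.035 0.032] r/yaw/pit deg [ 0.1  -6.17  0.04] org [0.5583 0.236  0.0598] std 0.0
pred th [0.022, 0.006, -0.002, -0.002, 0.0, 0.001, 0.001, 0.001] end [ 0.001 -0.002] next off 0.1
[ 0.    0.   -0.22] [-1.9  0.2  0. ]
[ 0.    0.   -0.68] [-1.2  0.1 -0. ]
[ 0.    0.   -1.35] [-0.2  0.   0. ]
[ 0.    0.   -2.25] [ 0.2 -0.  -0. ]
[ 0.    0.   -3.15] [ 0.1 -0.  -0. ]
[ 0.    0.   -3.82] [0. 0. 0.]
[ 0.    0.   -4.27] [-0.1  0.   0. ]
[ 0.   0.  -4.5] [-0.1  0.   0. ]
```

View pics/both6.png

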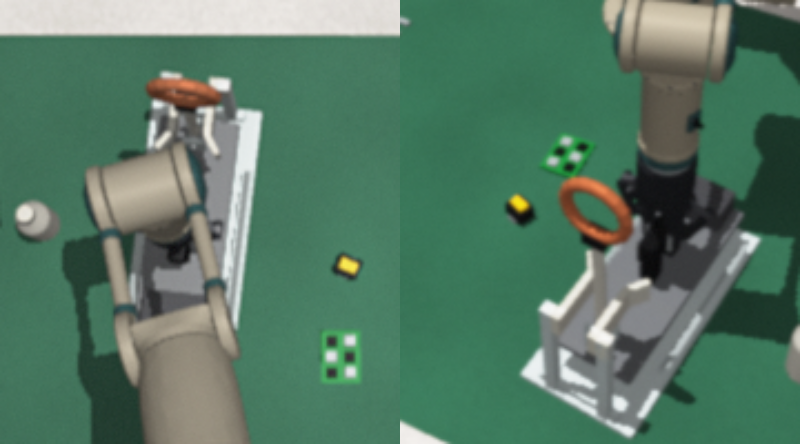

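The post is between the prongs: ring at (183,92) in the left half, post at (598,280) in the right half. The plate sits inside the rims. Lowering with the correction.

```bash
python3 -m pendant '[{"jaw":-1,"tx":0,"ty":0,"tz":-0.2,"ax":-2.3,"ay":0.2,"az":0},{"jaw":-1,"tx":0,"ty":0,"tz":-0.6,"ax":-1.5,"ay":0.2,"az":0},{"jaw":-1,"tx":0,"ty":0,"tz":-1.2,"ax":-0.4,"ay":0,"az":0},{"jaw":-1,"tx":0,"ty":0,"tz":-1.9,"ax":0.1,"ay":0,"az":0},{"jaw":-1,"tx":0,"ty":0,"tz":-2.5,"ax":0,"ay":0,"az":0},{"jaw":-1,"tx":0,"ty":0,"tz":-2.9,"ax":-0.1,"ay":0,"az":0},{"jaw":-1,"tx":0,"ty":0,"tz":-3,"ax":-0.1,"ay":0,"az":0}]' 55; python3 go.py 4
```

```text
clock: 27.9
position: [0.558, 0.236, 0.0848]
ee_rot: [-0.0, 0.054, 0.999, -0.0]
contact_force: [0.1, 0.4, -6.5]
width: 0.0253
gripper_force: 57.2
t 28.1 th [0.0583 0.0871] z [0.045 0.047 0.054 0.052] r/yaw/pit deg [ 0.01 -6.15 -0.01] org [0.5584 0.2362 0.0301] std 0.002
[-4.2, -2.9, -0.5, 0.5, 0.3, 0.0, -0.1, 0.0]
[[0.046, 0.014, -0.003, -0.004, 0.0, 0.002, 0.003, 0.003], [-0.291, -0.226, -0.045, 0.039, 0.028, 0.005, -0.004, 0.005]]
```

```bash
python3 -m pendant '[{"jaw":-1,"tx":0,"ty":0,"tz":0.8,"ax":-4,"ay":0.4,"az":0},{"jaw":-1,"tx":0,"ty":0,"tz":1.2,"ax":-2.8,"ay":0.3,"az":0},{"jaw":-1,"tx":0,"ty":0,"tz":1,"ax":-0.5,"ay":0.1,"az":0},{"jaw":-1,"tx":0,"ty":0,"tz":0.6,"ax":0.5,"ay":0,"az":0},{"jaw":-1,"tx":0,"ty":0,"tz":0.2,"ax":0.3,"ay":0,"az":0},{"jaw":-1,"tx":0,"ty":0,"tz":0,"ax":0,"ay":0,"az":0}]' 55|head -2; python3 go.py 4
```

```text
clock: 28.85
position: [0.558, 0.2357, 0.0848]
t 29.05 th [-0.0063 -0.0104] z [-0.004 -0.007 -0.003 -0.006] r/yaw/pit deg [-0.   -6.13  0.02] org [0.5582 0.2363 0.0298] std 0.0015
[0.5, 0.3, 0.1, 0.0, 0.0, 0.0, 0.0, 0.0]
[[-0.005, -0.001, 0.001, 0.002, 0.002, 0.003, 0.003, 0.004], [0.035, 0.024, 0.01, 0.003, 0.004, 0.004, 0.005, 0.007]]
```

```bash
python3 -m pendant '[{"jaw":-1,"tx":0,"ty":0,"tz":-0.3,"ax":0.5,"ay":0,"az":0},{"jaw":-1,"tx":0,"ty":0,"tz":-0.8,"ax":0.3,"ay":0,"az":0},{"jaw":-1,"tx":0,"ty":0,"tz":-1.3,"ax":0.1,"ay":0,"az":0},{"jaw":-1,"tx":0,"ty":0,"tz":-1.7,"ax":0,"ay":0,"az":0},{"jaw":-1,"tx":0,"ty":0,"tz":-1.9,"ax":0,"ay":0,"az":0},{"jaw":-1,"tx":0,"ty":0,"tz":-2,"ax":0,"ay":0,"az":0},{"jaw":-1,"tx":0,"ty":0,"tz":-2.1,"ax":0,"ay":0,"az":0}]' 55; python3 go.py 4
```

```text
clock: 29.92
position: [0.5583, 0.2361, 0.0643]
ee_rot: [0.0, 0.054, 0.999, 0.0]
contact_force: [0.5, 0.7, -7.4]
width: 0.0254
gripper_force: 57.3
t 30.125 th [-0.0049 -0.0119] z [-0.002 -0.003 -0.003 -0.004] r/yaw/pit deg [ 0.   -6.16  0.  ] org [0.5583 0.236  0.009 ] std 0.0002
[0.4, 0.3, 0.0, 0.0, 0.0, 0.0, 0.0, 0.0]
[[-0.004, -0.001, 0.001, 0.001, 0.001, 0.001, 0.002, 0.002], [0.027, 0.024, 0.001, 0.002, 0.002, 0.003, 0.003, 0.004]]
```

```bash
python3 -m pendant '[{"jaw":-1,"tx":0,"ty":0,"tz":-0.05,"ax":0,"ay":0,"az":0},{"jaw":-1,"tx":0,"ty":0,"tz":-0.1,"ax":0,"ay":0,"az":0},{"jaw":-1,"tx":0,"ty":0,"tz":-0.13,"ax":0,"ay":0,"az":0},{"jaw":-1,"tx":0,"ty":0,"tz":-0.13,"ax":0,"ay":0,"az":0}]' 55; python3 go.py 2|head -1
```

```text
clock: 30.62
position: [0.5582, 0.236, 0.0634]
ee_rot: [-0.0, 0.054, 0.999, 0.0]
contact_force: [-1.2, 0.4, -3.1]
width: 0.0252
gripper_force: 57.7
t 30.725 th [-0.0118 -0.0452] z [-0.007 -0.009] r/yaw/pit deg [ 0.01 -6.16 -0.  ] org [0.5583 0.236  0.008 ] std 0.0
```

```bash
python3 -m pendant '[{"jaw":-1,"tx":0,"ty":0,"tz":-0.05,"ax":0,"ay":0,"az":0},{"jaw":-1,"tx":0,"ty":0,"tz":-0.05,"ax":0,"ay":0,"az":0},{"jaw":0.3,"tx":0,"ty":0,"tz":-0.05,"ax":0,"ay":0,"az":0},{"jaw":0.3,"tx":0,"ty":0,"tz":-0.05,"ax":0,"ay":0,"az":0},{"jaw":0.3,"tx":0,"ty":0,"tz":-0.05,"ax":0,"ay":0,"az":0},{"jaw":0.3,"tx":0,"ty":0,"tz":-0.05,"ax":0,"ay":0,"az":0},{"jaw":0.3,"tx":0,"ty":0,"tz":-0.05,"ax":0,"ay":0,"az":0}]'; python3 go.py 4|head -1
```

```text
clock: 31.6
position: [0.5583, 0.236, 0.0624]
ee_rot: [-0.0, 0.054, 0.999, -0.0]
contact_force: [0.4, -0.2, 1.0]
width: 0.0555
gripper_force: 0.0
t 31.8 th [-0.0505 -0.0766] z [-0.039 -0.041 -0.042 -0.048] r/yaw/pit deg [-0.   -6.16  0.02] org [0.5582 0.236  0.007 ] std 0.0012
```

Released cleanly at 55 mm opening with no contact force. Retreating straight up.

```bash
python3 -m pendant '[{"jaw":0.3,"tx":0,"ty":0,"tz":1,"ax":0,"ay":0,"az":0},{"jaw":0.3,"tx":0,"ty":0,"tz":3,"ax":0,"ay":0,"az":0},{"jaw":0.3,"tx":0,"ty":0,"tz":6,"ax":0,"ay":0,"az":0},{"jaw":0.3,"tx":-1,"ty":0,"tz":9,"ax":0,"ay":0,"az":0},{"jaw":0.3,"tx":-4,"ty":0,"tz":13,"ax":0,"ay":0,"az":0},{"jaw":0.3,"tx":-9,"ty":0,"tz":16,"ax":0,"ay":0,"az":0},{"jaw":0.3,"tx":-13,"ty":0,"tz":18,"ax":0,"ay":0,"az":0},{"jaw":0.3,"tx":-15,"ty":0,"tz":19,"ax":0,"ay":0,"az":0},{"jaw":0.3,"tx":-15,"ty":0,"tz":19,"ax":0,"ay":0,"az":0}]'
python3 - <<'E'
from ctl import *
for n in("top","scene"):
    i=manip.get_image(n);np.savez(n+"7",**i)
    C=cloud(i);X,Y,Z=C[...,0],C[...,1],C[...,2]
    m=big((abs(X-.558)<.08)&(abs(Y-.236)<.05)&(Z>.09)&(Z<.115));print(n,"handle",rect(onz(i,uv(m),.102)),np.median(Z[m]))
    s={"position":np.array([.5582,.236,.0634]),"ee_rot":manip.get_state()["ee_rot"]}
    print("theta",theta(i,s,np.array(OFF[n])))
a=cv2.resize(load("top7")["pixels"][90:290,150:330],(400,444));b=cv2.resize(load("scene7")["pixels"][150:350,200:380],(400,444))
cv2.imwrite("pics/both7.png",np.hstack([a,b]));print(manip.get_state()["contact_force"])
E
```

```text
clock: 32.92
position: [0.4081, 0.2362, 0.2536]
ee_rot: [0.001, 0.053, 0.999, 0.001]
contact_force: [0.1, -0.3, -0.6]
width: 0.0557
gripper_force: 0.0
top handle (array([557. , 235.5]), 26.8, 89.5, 83.76) 0.1010346297656185
theta -0.07970460420856239
scene handle (array([565.8, 239.3]), 28.3, 91.9, 84.52) 0.10004674133644442
theta -0.08407495398327171
[-0.36838651  0.33373615 -0.08734979]
```

View pics/both7.png

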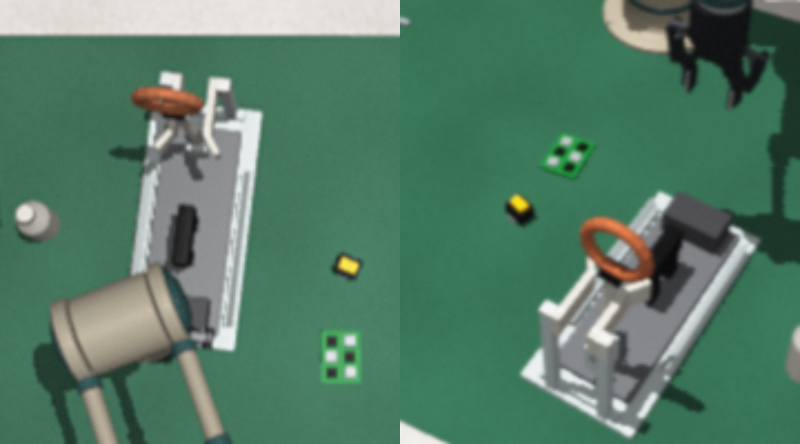

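The stand lies flat between the rims: the handle top measures 0.101 m (0.102 expected) and yaw matches the holder. The post rests in the fork at about 0.08 rad, which is within its play, and the robot is clear.

```bash
python3 -c "
from rig import manip
print(manip.sign_off())"
```

```text
the job is handed in; nothing more can be done
None
```

The stand was lifted about 6 cm and its post held within about 1.5° of upright for over six seconds, then carried, slid into the fork, set flat between the rims and released; the post leans about 4.7° within the fork's play, and the job was handed in at about 33 s with no verdict shown.

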